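# Scan the label of a laminating wheel

## Robot

A 6-joint arm with a two-finger parallel gripper is mounted at the origin on the work surface. World frame = base frame: x ahead of the robot, y to its left, z up, the work surface at z = 0. Lengths are in mm, angles in degrees, forces in N, time in s.
With the tool pointing down it reaches from about 350 to 850 mm from the base axis. Payload 8.1 kg.
Tool frame: the origin (TCP) lies midway between the tips of the shut fingers; the grasp point (between the pads) lies 19 mm behind it; z points along the fingers, y is the line along which they close (so a half turn about z gives the same grasp; the last joint's range is limited). The gripper opens to 85 mm and grips with 20 to 120 N. Pads are 22 mm wide; open, the fingers measure 114 mm over their backs; the gripper's body (76 mm by 85 mm) begins 54 mm behind the grasp point. The pads swing forward as they close: fully open they stand 13 mm farther back than shut.
Start: joints at [-80.294, 7.471, 85.268, -0, 87.261, -4.893], TCP at [151.251, -580.628, 231.292] pointing down, gripper open.
Joint ranges: [-169.43, 169.43], [-51.17, 129.36], [1.28, 143.12], [-76.62, 256.62], [0, 156.53], [-152.29, 152.29]. Speed limits (degrees/s): [136.94, 136.94, 159.86, 180, 180, 180].

## Interface

Orientations are given as [roll, pitch, yaw] about the fixed x, y, z axes, in that order (R = Rz(yaw) Ry(pitch) Rx(roll)).
In Python, from bench import r gives the robot as it stands.
- The arm moves only by the tool step_arm, never from a script. Its arguments are lists of equal length, an entry for each row: "delta_pos": the shift along the world's x, y, z in units of 200 mm (1.0 is 200 mm), a list of three; "spin": the turn about the world's z in units of 180 degrees (1.0 is 180 degrees). In form: {"delta_pos": [[dx, dy, dz], ...], "spin": [spin, ...]}. A call has 1 to 8 rows; each row shifts and turns the commanded pose from where the row before left it; what a row does not reach is not made up. A row lasts 1/8 s, in which the tool goes at most 62.5 mm and 10.7 degrees, less where a joint would pass 70% of its speed; a pose out of reach is approached as far as the arm can. A call with a number of a shift or a turn outside -1 to 1 is refused whole. A call with a gripper value outside its range is refused whole. "gripper" is the opening, from -1 (shut) to 1 (fully open), set as the call begins (left out, the last holds). The fingers move at their own pace and stop on an object; "squeeze" is the grip in N (left out, the last holds). Time passes only in rows, so rows that do not move let the fingers close. It gives the time, the measured TCP pose, the force, the opening and the grip force at its end, in the units of the state.
- r.sense(): the state, without advancing time (a new reading comes with each control period).
- r.snapshot(name): name is "scene" or "top"; returns a dict with "pixels" (480x640x3 uint8, blue, green, red), "fx", "fy", "cx", "cy" (pixels), "camera_from_world" (4x4, takes a point from world to camera coordinates). Camera axes: x right, y up, looking along -z (the intrinsics and any distortion apply to the point x, -y, -z); pixel columns grow to the right and rows downward; lengths in mm; the calibration is good to about 2 mm. A picture is of the moment at which its call begins. There is no depth.
- r.hand_in(): hands the job in; it is judged then, once.
The state is a dict: "time": time; "joint_pos": joint angles; "qd": joint speeds; "joint_efforts": joint torques, N m; "tool_pos": TCP position; "tcp_rot": TCP orientation; "ft_force": force on the tool from outside, world axes, zero at the start; "wrist_torque": the same for the moment, N m; "finger_gap": finger opening in mm; "grip_force": force on a finger pad.
Only numpy, scipy, OpenCV 4.12 (cv2) and the standard library are available. Lean on these libraries where they do the work, as an engineer would, in place of code of your own. Each camera call takes 0.05 s, during which the arm holds its last target. There are 200 camera calls.

## Task

Book in the laminating wheel: turn the wheel until its barcode label is at the very top, then take the yellow-headed scanner from its cradle, aim it at the middle of the label from about 10 cm and hold it steady there for at least a full second. Then put the scanner back in its cradle as it was, head at the same end, and finally press the green button on the log box fully down and let it go. Leave the red button and everything else lying on the bench alone, and leave the label at the top.

Things in the scene. Friction and masses are not known exactly. Their poses are not given: they have to be found in the camera images.
- wheel_top (a point): highest point of a black rubber-tyred wheel (radius 80 mm, 50 mm wide, smooth), 175 mm above the bench, mid-width; fixed to the stand. Axle 80 mm below, along this frame's x; z up. The wheel turns freely both ways (drag 0.02 N m) and soon stops by itself; a fingertip pressed on the tyre with 5 to 15 N and moved along the rim carries it round
- wheel_stand: the wheel's fixed blue stand, 130 mm along x (the axle's direction), 150 mm along y, with two aluminium cheeks (outer faces 45 mm either side of mid-width) that reach 22 mm above the axle. Origin under its middle, 175 mm under wheel_top
- wheel (a joint): angle of the wheel in rad; 0 (or 2 pi) = label at the very top. From 0 to pi the label is on the -y side of the wheel_top frame and is brought up by moving the wheel's top towards +y, which makes the angle smaller; from pi to 2 pi it is on the +y side and comes up as the top moves to -y and the angle grows
- label (a point): middle of the barcode label, a white patch with black bars on the tyre, 42 mm across the tyre and 57 mm round the rim; hidden underneath or at the side at the start. z points outwards from the wheel, x along the axle
- scanner_grip (a point): middle of the scanner's grey handle, a level bar 143 mm long (85 mm behind to 58 mm ahead of this point along x), 34 mm wide (y), 44 mm high; grip it here across its width, from above. x points to the yellow head, z up. Scanner about 0.24 kg, 200 mm long in all; in its cradle this point is 82 mm above the bench
- scan_window (a point): middle of the red scan window under the scanner's head: from scanner_grip 105 mm along the scanner's x and 31 mm lower. The beam leaves along this frame's z axis, which points forward and down, 30 degrees ahead of straight down while the handle is level (0.5 along the scanner's x, 0.866 down). It reads from 50 to 150 mm away
- cradle: the fixed cradle: base plate 150 by 90 mm, two grey forks. Origin on the bench, right under scanner_grip when the scanner is home; x runs along the scanner to its head. The handle lies on seats 60 mm above the bench in forks at x = -65 to -35 and 32 to 46 mm, gaps 44 mm wide, their cheeks 14 mm higher than the seat and 60 mm over all. Between the forks it is open
- ok_top (a point): top centre of the green button (36 mm across) on the white log box (100 mm along x, 150 mm along y, 45 mm high); spring-loaded, goes 6 mm down with 5 N. The red button is the same and lies 76 mm from it towards the box's -y; this frame's axes are those of the box
- ok (a joint): travel of the green button in m: 0 out, 0.006 fully down; counts as pressed from 0.0045
- reject_top (a point): top centre of the red button, not to be pressed
- reject (a joint): travel of the red button in m, as for the green one
- scanner: the scanner, origin at the middle of the underside of its handle, 22 mm under scanner_grip, same axes
- bezel_b: black glazed display frame lying flat, 130 by 180 by 12 mm, bystander, origin under its middle
- cleaner: green cleaner bottle, 60 mm across, 170 mm high, bystander, origin under it
- jar: amber jar, 64 mm across, 75 mm high, bystander, origin under it
- driver: screwdriver with orange handle lying on the bench, bystander
- brush: brush lying on the bench, bystander
- cup: blue mug, 76 mm across, 85 mm high, bystander, origin under it
Things that resemble listed ones, but are neither listed nor needed, are in the scene too. What is shaped like the wheel_stand but turquoise is not meant.

How it is judged (in metres and radians):
On the way, in this order (a step that is already met when the one before it is completed fails the run):
1. the wheel has been turned until the label is at the top (within 0.2 rad) and stands still (angle between label's own z axis and vertical below 0.2 rad and velocity of joint wheel between -0.15 and 0.15 rad/s), for 0.3 s.
2. the held scanner's beam falls within 15 mm of the label's middle, 50 to 150 mm away and not too slantwise, and is held steady there for 0.9 s (x of label in the frame of scan_window between -0.015 and 0.015 m and y of label in the frame of scan_window between -0.015 and 0.015 m and z of label in the frame of scan_window between 0.05 and 0.15 m and angle between the z axis of scan_window and the z axis of label, either way round below 0.9 rad and angle between label's own z axis and vertical below 0.2 rad and linear speed of scanner below 0.03 m/s and angular speed of scanner below 0.25 rad/s and contact force between the fingers and scanner above 0.5 N), for 0.9 s.
3. the scanner is back home in its cradle and let go (x of scanner_grip in the frame of cradle between -0.022 and 0.022 m and y of scanner_grip in the frame of cradle between -0.012 and 0.012 m and z of scanner_grip in the frame of cradle between 0.074 and 0.09 m and x of scan_window in the frame of cradle above 0.06 m and angle between scanner's own z axis and vertical below 0.12 rad and contact force between the fingers and scanner below 0.2 N and linear speed of scanner below 0.03 m/s), for 0.3 s.
4. the green button is pressed down (value of joint ok above 0.0045 m), for 0.05 s.
At the end, for the whole second after the job is handed in: the label is within 0.2 rad of the top and at rest; the scanner lies level in its cradle, head at the front end, within 22 mm lengthwise and 12 mm sideways of home; both buttons are out (all of step 1 and x of scanner_grip in the frame of cradle between -0.022 and 0.022 m and y of scanner_grip in the frame of cradle between -0.012 and 0.012 m and z of scanner_grip in the frame of cradle between 0.074 and 0.09 m and x of scan_window in the frame of cradle above 0.06 m and angle between scanner's own z axis and vertical below 0.12 rad and linear speed of scanner below 0.02 m/s and value of joint each of ok, reject below 0.002 m); the robot touches nothing.
It fails at once if the red button was pressed (value of joint reject above 0.003 m).
It fails at once if a bystander was pushed more than 30 mm (distance of any of bezel_b, cleaner, jar, driver, brush, cup from where it was at the start of the episode above 0.03 m).
It also fails if it takes over 72 s, if anything falls off the work surface, if the arm or the gripper's body presses on something with over 40 N, if the wrist force passes 120 N, or if a joint passes its speed limit or range.

## Working session

There is one attempt and no reset: what is moved stays moved. The work goes in short steps, Python scripts to look and compute and a tool call to move; the robot and the scene stay as the last step left them, time stands still between calls to the robot, and variables do not carry over. Pictures are saved under pics/ and viewed, at most 10 in all, crops included, and the job is handed in when it is done.

Besides the shell and the picture viewer there is one more tool, called after "Call:" as a command line: name --pt "numbers of a row" for each row, then --argument value for the rest. step_arm: Moves the arm, as the interface text tells. Shifts and turns lie within -1 to 1; 1 stands for 200 mm of shift or 180 degrees of turn. Its arguments: {"type":"object","properties":{"delta_pos":{"type":"array","items":{"type":"array","items":{"type":"number","minimum":-1,"maximum":1}}},"spin":{"type":"array","items":{"type":"number","minimum":-1,"maximum":1}},"gripper":{"type":"number"},"squeeze":{"type":"number"}},"required":["delta_pos","spin"]}

```bash
mkdir -p pics; ls
cat > h.py <<'E'
import sys; sys.path.insert(0,'.')
import numpy as np, cv2
from bench import r
def snap(n,f):
    s=r.snapshot(n); cv2.imwrite(f'pics/{f}.png',s['pixels'])
    np.savez(f'{f}.npz',**{k:np.array(v) for k,v in s.items()}); return s
def proj(s,P):
    P=np.atleast_2d(P).astype(float); M=np.array(s['camera_from_world'])
    c=P@M[:3,:3].T+M[:3,3]
    return np.c_[s['fx']*c[:,0]/-c[:,2]+s['cx'], -s['fy']*c[:,1]/-c[:,2]+s['cy']]
def ray(s,u,v):
    M=np.array(s['camera_from_world']);R=M[:3,:3]
    d=R.T@np.array([(u-s['cx'])/s['fx'],-(v-s['cy'])/s['fy'],-1]); return -R.T@M[:3,3],d
def atz(s,u,v,z):
    o,d=ray(s,u,v); return o+d*(z-o[2])/d[2]
def tri(l):
    A=np.zeros((3,3));b=np.zeros(3);Q=[]
    for s,u,v in l:
        o,d=ray(s,u,v);d=d/np.linalg.norm(d);P=np.eye(3)-np.outer(d,d);A+=P;b+=P@o;Q.append((P,o))
    x=np.linalg.solve(A,b); return x,[round(float(np.linalg.norm(P@(x-o))),1) for P,o in Q]
E
python3 - <<'E'
from h import *
for n in('scene','top'):
    s=snap(n,n+'0'); print(n,s['fx'],s['cx'],s['cy'],ray(s,320,240), s.keys())
print(r.sense())
E
```

```text
pics
scene 495.1611104476601 313.75083860854033 238.5432003086413 (array([1149.12813167, -289.12019519, 1251.93552244]), array([-0.49639311,  0.22003766, -0.83984834])) dict_keys(['pixels', 'fx', 'fy', 'cx', 'cy', 'camera_from_world'])
top 563.1485443483361 312.1301900700419 245.85234665455587 (array([3.53577046e+02, 5.32304072e-01, 1.48114404e+03]), array([ 0.08263139, -0.02529152, -0.9964114 ])) dict_keys(['pixels', 'fx', 'fy', 'cx', 'cy', 'camera_from_world'])
{'time': 0.1, 'joint_pos': array([-8.02930402e+01,  7.51116861e+00,  8.53243073e+01, -6.72724441e-04,
        8.72611268e+01, -4.89270491e+00]), 'qd': array([-0.1020872 , -0.17322256, -0.0730681 ,  0.00961162,  0.0321913 ,
        0.00114062]), 'joint_efforts': array([ 1.09931203e-03, -5.70950818e+01, -5.01943910e+01, -1.06724949e-04,
        8.04689247e-03,  2.20507661e-05]), 'tool_pos': array([ 151.17444507, -580.12497893,  230.33313836]), 'tcp_rot': array([-1.79903692e+02, -7.56978958e-03,  1.45996910e+01]), 'ft_force': array([-0.84133318,  1.20821649, -0.44495981]), 'wrist_torque': array([ 0.00750592, -0.0153365 ,  0.02924478]), 'grip_force': 0.0, 'finger_gap': 85.11963327420533}
```

View pics/scene0.png

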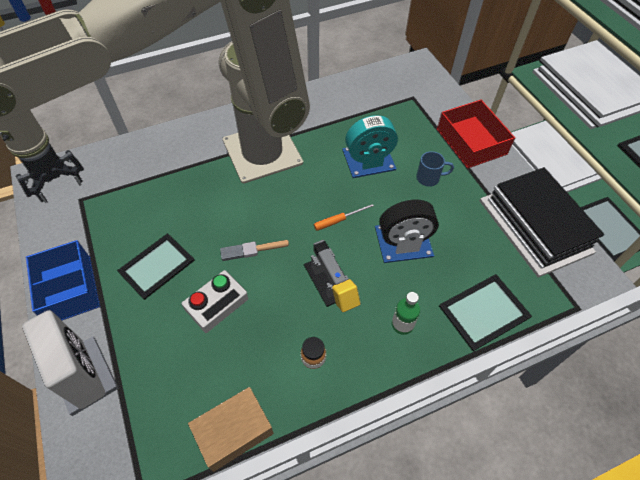

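View pics/top0.png

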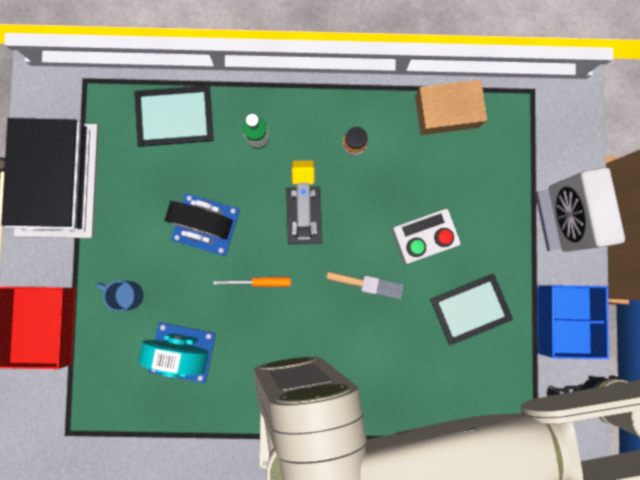

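The black-tyred wheel sits at top (200,220) / scene (408,225), and its label is not visible. The scanner is at top (303,200) with its head towards +x, and the log box is at top (427,236) with green on the left. Next I'll zoom in to measure.

Run:
```python
import cv2
a=cv2.imread('pics/top0.png')[150:270,155:475]; b=cv2.imread('pics/scene0.png')[185:335,175:450]
A=cv2.resize(a,(800,300),interpolation=cv2.INTER_CUBIC)
cv2.imwrite('pics/ta.png',A)
cv2.imwrite('pics/sb.png',cv2.resize(b,None,fx=2.9,fy=2.9,interpolation=cv2.INTER_CUBIC))
```

```text
(no output)
```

View pics/ta.png

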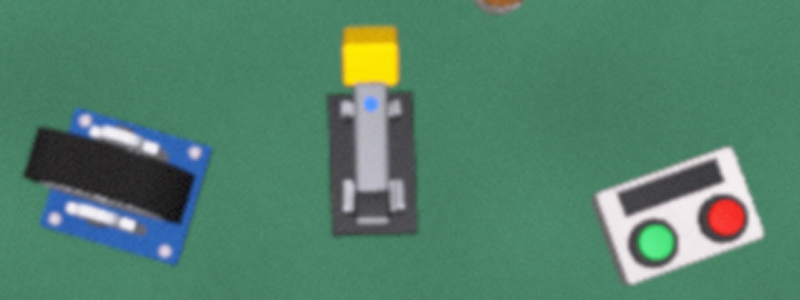

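View pics/sb.png

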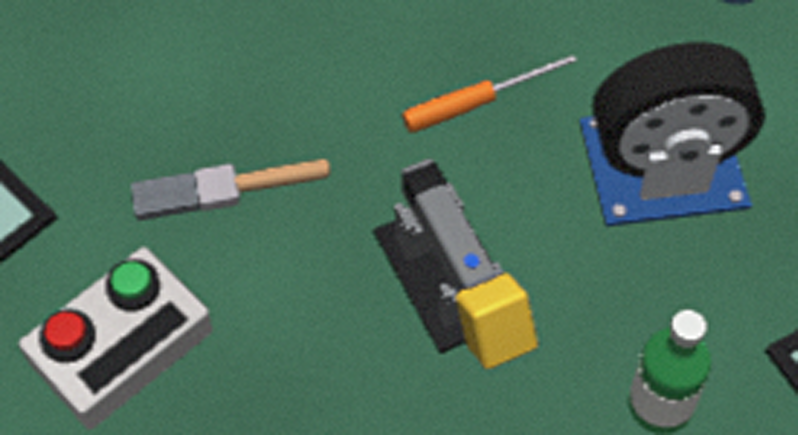

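```bash
cat >> h.py <<'E'
def load(f): return {k:v for k,v in np.load(f'{f}.npz').items()}
E
python3 - <<'E'
from h import *
np.set_printoptions(precision=1,suppress=True)
T=load('top0');S=load('scene0')
t=lambda u,v:(T,u/2.5+155-.3,v/2.5+150-.3); s=lambda u,v:(S,u/2.9+175-.3,v/2.9+185-.3)
for n,a,b in [('screw++',(84,121),(736,196)),('screw+-',(195,152),(619,211)),('screw--',(165,251),(595,124)),
 ('green',(656,243),(131,279)),('red',(724,218),(67,329)),('dot',(370,103),(472,261)),('head fr -y top',(398,28),(471,332-0)),
 ('headback-y top',(399,84),(458,296)),('headback+y',(343,84),(505,275)),('box fr+y?',(597,193),(209,312)),('box fr-y',(733,148),(84,408)),('box bk+y',(627,285),(146,248)),('box bk-y',(764,236),(21,343))]:
    print(n,*tri([t(*a),s(*b)]))
for n,z,L in [('stand corners',8,[(78,110),(212,147),(180,265),(40,225)]),('tyre z95',95,[(40,128),(25,178),(183,222),(195,175)]),
  ('cradle',5,[(329,94),(411,92),(418,234),(333,236)]),('forks',74,[(343,99),(400,99),(343,116),(400,116),(345,181),(396,180),(345,211),(403,209)]),('handle',104,[(357,85),(387,85),(356,190),(388,190),(359,223),(388,223)]),
  ('box',45,[(597,193),(733,148),(764,236),(627,285)])]:
    print(n);P=np.array([atz(*t(*q),z) for q in L]);print(P[:,:2]);print('mean',P.mean(0))
# gripper-yaw / current
E
```

```text
screw++ [579.1 312.    9.3] [0.5, 0.5]
screw+- [548.7 194.5  10.1] [0.6, 0.6]
screw-- [443.8 222.3   8. ] [0.2, 0.2]
green [ 459.2 -281.1   60.6] [1.0, 1.0]
red [ 486.1 -350.4   60.4] [0.8, 0.8]
dot [588.6  10.7 103.6] [0.2, 0.2]
head fr -y top [660.  -19.  116.3] [3.7, 3.7]
headback-y top [610.9 -15.5  93.8] [2.5, 2.5]
headback+y [608.6  36.8  92.1] [1.3, 1.3]
box fr+y? [ 511.  -223.7   41.9] [0.9, 0.9]
box fr-y [ 560.4 -360.5   47.6] [3.0, 3.0]
box bk+y [ 417.1 -257.    34.1] [0.6, 0.6]
box bk-y [ 470.7 -396.    38.6] [2.0, 2.0]
stand corners
[[590.7 318.5]
 [554.5 176.5]
 [429.5 206.3]
 [468.4 353.8]]
mean [510.8 263.8   8. ]
tyre z95
[[557.9 336.6]
 [507.8 349.4]
 [467.5 192.5]
 [514.4 182.1]]
mean [511.9 265.2  95. ]
cradle
[[614.   54.9]
 [618.1 -31.9]
 [467.4 -42.1]
 [463.4  47.2]]
mean [540.7   7.    5. ]
forks
[[597.1  38.1]
 [598.3 -19.4]
 [579.8  37.7]
 [581.  -19.7]
 [513.9  34.2]
 [516.  -17. ]
 [483.7  33.6]
 [486.9 -24.6]]
mean [544.6   7.9  74. ]
handle
[[606.2  23.8]
 [606.8  -5.9]
 [501.9  22.5]
 [502.5  -8.9]
 [469.4  18.9]
 [470.   -9.6]]
mean [526.1   6.8 104. ]
box
[[ 510.4 -224. ]
 [ 560.  -364.1]
 [ 469.6 -396.2]
 [ 416.4 -255.7]]
mean [ 489.1 -310.    45. ]
```

Call:
step_arm --pt "0.1165 0.28 0" --pt "0.1165 0.28 0" --pt "0.1165 0.28 0" --pt "0.1165 0.28 0" --pt "0.1165 0.28 0" --pt "0.1165 0.28 0" --pt "0.1165 0.28 0" --pt "0.1165 0.28 0" --spin '[-0.0165,-0.0165,-0.0165,-0.0165,0,0,0,0]' --gripper -1

```text
time: 1.1
tool_pos: [337.8, -130.8, 231.1]
tcp_rot: [180.0, -0.0, 2.7]
ft_force: [1.0, -0.0, 0.2]
finger_gap: 0.1
grip_force: 0.0
```

Call:
step_arm --pt "0.1165 0.28 0" --pt "0.1165 0.28 0" --pt "0.1165 0.28 0" --pt "0.1165 0.28 0" --pt "0.1165 0.28 0" --pt "0.1165 0.28 0" --pt "0.1165 0.28 0" --pt "0.1165 0.28 0" --spin '[0,0,0,0,0,0,0,0]'

```text
time: 2.1
tool_pos: [524.3, 317.3, 230.7]
tcp_rot: [180.0, 0.0, 2.7]
ft_force: [0.3, -0.9, 0.7]
finger_gap: -0.2
grip_force: 0.0
```

Call:
step_arm --pt "0 0 -0.15" --pt "0 0 -0.12" --pt "0 0 0" --spin '[0,0,0]'

```text
time: 2.48
tool_pos: [522.1, 314.6, 174.0]
tcp_rot: [179.9, 0.3, 2.7]
ft_force: [-0.4, -0.6, 0.3]
finger_gap: -0.1
grip_force: 0.0
```

Call:
step_arm --pt "0 0 -0.04" --pt "0 0 -0.02" --pt "0 0 0" --spin '[0,0,0]'

```text
time: 2.85
tool_pos: [524.2, 315.3, 165.7]
tcp_rot: [-180.0, -0.0, 2.7]
ft_force: [-0.1, -0.6, -0.4]
finger_gap: 0.1
grip_force: 0.0
```

Call:
step_arm --pt "0 0 -0.02" --pt "0 0 0" --spin '[0,0]'

```text
time: 3.1
tool_pos: [524.6, 315.8, 162.0]
tcp_rot: [-179.9, -0.1, 2.7]
ft_force: [1.0, 1.9, 2.0]
finger_gap: 0.0
grip_force: 1.2
```

Call:
step_arm --pt "0 0 -0.01" --pt "0 0 0" --spin '[0,0]'

```text
time: 3.35
tool_pos: [525.0, 316.6, 160.8]
tcp_rot: [-179.9, -0.2, 2.7]
ft_force: [1.3, 3.7, 5.8]
finger_gap: 0.2
grip_force: 3.5
```

Call:
step_arm --pt "-0.016 -0.0617 0.033" --pt "-0.016 -0.0617 0.02" --pt "-0.016 -0.0617 0.009" --pt "-0.016 -0.0617 0" --pt "-0.016 -0.0617 0" --pt "-0.016 -0.0617 -0.009" --pt "-0.016 -0.0617 -0.02" --pt "-0.016 -0.0617 -0.033" --spin '[0,0,0,0,0,0,0,0]'

```text
time: 4.35
tool_pos: [498.2, 216.0, 160.4]
tcp_rot: [180.0, -0.0, 2.7]
ft_force: [-4.6, -2.5, 4.5]
finger_gap: -0.0
grip_force: 3.0
```

```bash
cat > look.py <<'E'
from h import *
def label(f):
    out=[]
    for n in('scene','top'):
        s=snap(n,f'{n}_{f}'); im=s['pixels'].astype(int)
        th=np.radians(np.arange(-100,101,1.0)); a=np.linspace(-25,25,21)
        C=np.array([511.2,265.5,95]);ax=np.array([.968,-.25,0]);ay=np.array([.25,.968,0])
        g=np.zeros((len(th),len(a)))
        for j,x in enumerate(a):
            P=C+ax*x+80*(np.sin(th)[:,None]*ay+np.cos(th)[:,None]*np.array([0,0,1]))
            uv=proj(s,P); m=cv2.remap(s['pixels'],uv[:,0].astype(np.float32),uv[:,1].astype(np.float32),cv2.INTER_LINEAR)
            g[:,j]=m.reshape(-1,3).min(1)
        mid=g[:,3:18].mean(1); w=np.where(mid>60)[0]
        print(n,'bright deg(+=+y):',[(int(np.degrees(th[i]).round()),int(mid[i])) for i in w[::4]])
    st=r.sense();print(st['tool_pos'].round(1),st['ft_force'].round(1))
E
python3 -c "
from look import *
label('a')"
```

```text
scene bright deg(+=+y): [(-100, 72), (-96, 68), (-27, 60), (29, 203), (33, 227), (37, 178), (41, 141), (45, 126), (49, 129), (53, 128), (57, 117), (61, 108), (65, 105), (69, 105), (73, 104), (77, 101), (81, 92), (85, 76)]
top bright deg(+=+y): [(-100, 62), (-96, 61), (-92, 61), (-88, 63), (-84, 68), (-80, 75), (-76, 85), (-72, 97), (-68, 111), (-64, 128), (-60, 143), (-56, 158), (-52, 173), (-48, 184), (-44, 182), (-40, 170), (-36, 158), (-32, 132), (-28, 101), (-24, 88), (-20, 96), (-16, 114), (-12, 128), (-8, 136), (-4, 136), (0, 138), (4, 144), (8, 151), (12, 157), (16, 162), (20, 165), (24, 170), (28, 173), (32, 175), (36, 179), (40, 181), (44, 183), (48, 185), (52, 186), (56, 188), (60, 188), (64, 189), (68, 189), (72, 189), (76, 189), (80, 188), (84, 187), (88, 186), (92, 184), (96, 183), (100, 181)]
[497.7 214.6 159.1] [-4.1 -4.7  7.5]
```

```bash
python3 -c "
import cv2
cv2.imwrite('pics/c1.png',cv2.resize(cv2.imread('pics/scene_a.png')[170:280,340:480],None,fx=4,fy=4,interpolation=cv2.INTER_CUBIC))"
```

```text
(no output)
```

View pics/c1.png

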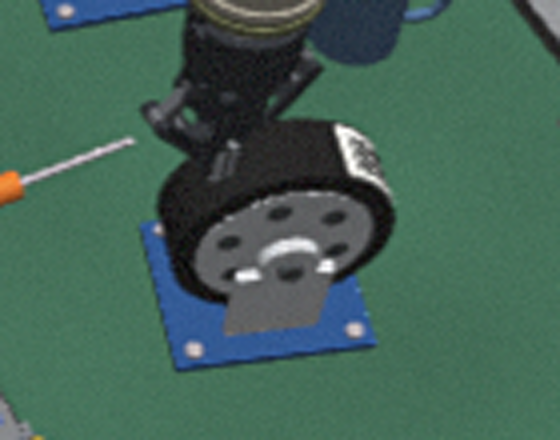

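Call:
step_arm --pt "0 0 0.155" --pt "0.0525 0.2033 0" --pt "0.0525 0.2033 0" --pt "0 0 -0.07" --pt "0 0 0" --pt "0 0 -0.025" --pt "0 0 -0.015" --pt "0 0 0" --spin '[0,0,0,0,0,0,0,0]'

```text
time: 5.45
tool_pos: [520.0, 298.6, 170.3]
tcp_rot: [-179.8, -0.1, 2.7]
ft_force: [-3.6, 2.9, 6.7]
finger_gap: -0.3
grip_force: 3.7
```

Call:
step_arm --pt "-0.01375 -0.0532 0.014" --pt "-0.01375 -0.0532 0.0055" --pt "-0.01375 -0.0532 0" --pt "-0.01375 -0.0532 0" --pt "-0.01375 -0.0532 -0.0055" --pt "-0.01375 -0.0532 -0.014" --pt "0 0 0" --spin '[0,0,0,0,0,0,0]'

```text
time: 6.32
tool_pos: [502.7, 232.6, 169.4]
tcp_rot: [180.0, -0.0, 2.6]
ft_force: [-5.0, -2.4, 8.0]
finger_gap: -0.1
grip_force: 4.2
```

Call:
step_arm --pt "0 0 0.15" --pt "0 0 0.2" --pt "0 -0.3 0" --pt "0.05 -0.3 0" --pt "0.05 -0.3 0" --pt "0.05 -0.3 0" --spin '[0,0,0,0,0,0]' --gripper 1

```text
time: 7.08
tool_pos: [532.7, -8.4, 238.8]
tcp_rot: [180.0, -0.1, 2.7]
ft_force: [0.7, 0.1, 0.2]
finger_gap: 85.4
grip_force: 0.0
```

```bash
python3 -c "
from look import *
label('b')
A=cv2.imread('pics/top_b.png')[175:265,150:330];B=cv2.imread('pics/scene_b.png')[180:270,300:480]
cv2.imwrite('pics/c2.png',cv2.resize(np.vstack([A,B]),None,fx=3.3,fy=3.3,interpolation=cv2.INTER_CUBIC))"
```

```text
scene bright deg(+=+y): [(-100, 66), (-96, 63), (-22, 212), (-18, 224), (-14, 211), (-10, 178), (-6, 150), (-2, 177), (2, 170), (6, 168), (10, 184), (14, 211), (18, 216), (22, 71)]
top bright deg(+=+y): [(-26, 62), (-22, 227), (-18, 233), (-14, 222), (-10, 209), (-6, 198), (-2, 215), (2, 200), (6, 188), (10, 206), (14, 235), (18, 214), (22, 67)]
[533.  -12.1 238.6] [-0.8  0.3 -0.7]
```

View pics/c2.png

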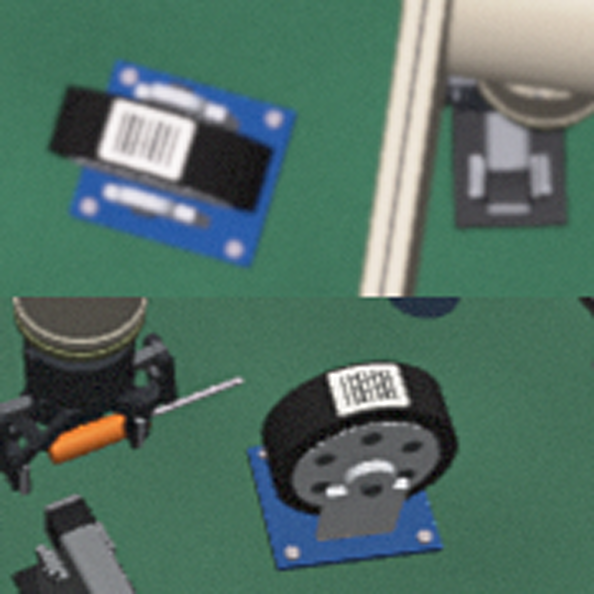

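The picture shows the label straight up: it spans -24..+21° round the rim and is centred at top (194,217). Next is the scanner grasp.

Call:
step_arm --pt "0.08 0.08 0" --pt "0 0 -0.2" --pt "0 0 -0.2" --pt "0 0 0" --pt "0 0 0" --spin '[0,0,0,0,0]'

```text
time: 7.8
tool_pos: [549.5, 10.1, 160.0]
tcp_rot: [180.0, -0.1, 2.7]
ft_force: [1.2, 0.2, 0.6]
finger_gap: 85.7
grip_force: 0.0
```

```bash
python3 -c "
from look import *
for i in range(3): print(r.sense()['tool_pos'].round(1)); s=snap('scene','scene_c')
T=load('top_b');S=load('scene_b')
print(tri([(T,147/3.3+150,138/3.3+175),(S,370/3.3+300,90/3.3+180)]))
"
```

```text
[549.5  10.1 160. ]
[550.2  10.1 160.8]
[550.4  10.1 161. ]
(array([511.25693659, 263.15944747, 171.84850854]), [2.2, 2.2])
```

Call:
step_arm --pt "0 -0.01 -0.2" --pt "0 0 -0.2" --pt "0 0 -0.075" --pt "0 0 0" --pt "0 0 0" --spin '[0,0,0,0,0]' --squeeze 50

```text
time: 8.57
tool_pos: [550.6, 8.0, 65.5]
tcp_rot: [180.0, -0.2, 2.7]
ft_force: [-0.8, -1.2, 0.7]
finger_gap: 85.3
grip_force: 0.0
```

Call:
step_arm --pt "0 0 0" --pt "0 0 0" --pt "0 0 0" --pt "0 0 0" --pt "0 0 0" --spin '[0,0,0,0,0]' --gripper -1

```text
time: 9.2
tool_pos: [549.5, 8.2, 64.0]
tcp_rot: [180.0, -0.1, 2.7]
ft_force: [-0.5, -0.2, 7.0]
finger_gap: 33.3
grip_force: 51.1
```

Call:
step_arm --pt "0 0 0.1" --pt "0 0 0.2" --pt "0 0 0.25" --pt "0 0 0.25" --pt "0 0 0.2525" --pt "0 0 0" --spin '[0,0,0,0,0,0]'

```text
time: 9.95
tool_pos: [551.1, 7.9, 278.8]
tcp_rot: [179.9, -0.5, 2.7]
ft_force: [-0.2, -0.1, -2.4]
finger_gap: 33.7
grip_force: 50.6
```

Call:
step_arm --pt "-0.121 0.155 0" --pt "-0.121 0.155 0" --pt "-0.121 0.155 0" --pt "-0.121 0.155 0" --pt "-0.121 0.155 0" --pt "-0.121 0.155 0" --pt "-0.121 0.155 0" --pt "-0.121 0.155 0" --spin '[0,0,0,0,0,0,0,0]'

```text
time: 10.95
tool_pos: [353.7, 256.5, 271.5]
tcp_rot: [179.9, 0.2, 2.7]
ft_force: [0.2, -0.6, -2.5]
finger_gap: 33.2
grip_force: 50.4
```

Call:
step_arm --pt "0 0 0" --pt "0 0 0" --pt "0 0 0" --spin '[0,0,0]'

```text
time: 11.32
tool_pos: [355.7, 255.3, 273.1]
tcp_rot: [180.0, 0.1, 2.6]
ft_force: [0.0, 1.1, -2.5]
finger_gap: 33.8
grip_force: 50.7
```

```bash
python3 -c "
from look import *
label('d')
A=cv2.imread('pics/top_d.png')[140:270,130:330];B=cv2.imread('pics/scene_d.png')[120:270,300:500]
cv2.imwrite('pics/c3.png',cv2.resize(np.hstack([A,B[10:140]]),None,fx=2,fy=2,interpolation=cv2.INTER_CUBIC))"
```

```text
scene bright deg(+=+y): [(-100, 68), (-96, 64), (-23, 161), (-19, 237), (-15, 196), (-11, 165), (-7, 148), (-3, 184), (1, 192), (5, 183), (9, 174), (13, 189), (17, 235), (21, 105)]
top bright deg(+=+y): [(-26, 64), (-22, 232), (-18, 238), (-14, 226), (-10, 210), (-6, 202), (-2, 221), (2, 207), (6, 194), (10, 214), (14, 239), (18, 220), (22, 70)]
[355.8 255.4 273.5] [-0.  -0.4 -3. ]
```

View pics/c3.png

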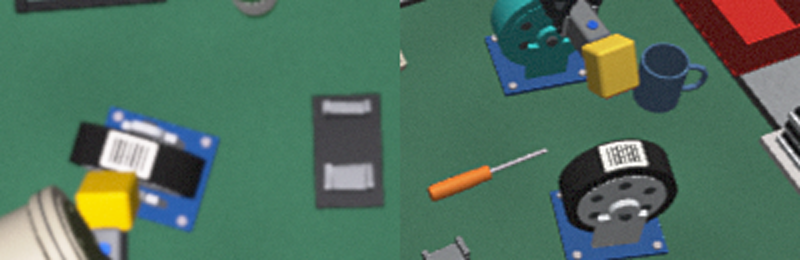

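```bash
python3 -c "
from h import *
np.set_printoptions(precision=1,suppress=True)
def blue(f,u,v):
    s=load(f);p=s['pixels'].astype(int)[int(v)-8:int(v)+9,int(u)-8:int(u)+9]
    w=np.clip(p[...,0]-p[...,2]-60,0,None); y,x=np.mgrid[:17,:17]
    return s,(w*x).sum()/w.sum()+int(u)-8,(w*y).sum()/w.sum()+int(v)-8
print(tri([blue('top0',303,191),blue('scene0',337.5,275)]))
print(tri([blue('top_d',183,264.5),blue('scene_d',396,142.5)]))
T=load('top_d');S=load('scene_d')
print('front low edge of cradle n/a; head front-top edge',tri([(T,(82)/2+130,172/2+140),(S,(636-400)/2+300,47/2+130)]),tri([(T,(138)/2+130,172/2+140),(S,(590-400)/2+300,62/2+130)]))
print('label',tri([(T,(129)/2+130,155/2+140),(S,(624-400)/2+300,156/2+130)]))
"
```

```text
(array([588. ,  10.2, 104.3]), [0.2, 0.2])
(array([395.6, 255.1, 315.7]), [0.7, 0.7])
front low edge of cradle n/a; head front-top edge (array([470.4, 274.7, 338.3]), [0.3, 0.3]) (array([470.3, 214.7, 337.8]), [3.9, 3.9])
label (array([510.3, 264.2, 166.7]), [2.3, 2.3])
```

```bash
python3 -c "
from h import *
def yel(f,box):
    s=load(f);x0,y0,x1,y1=box;p=s['pixels'][y0:y1,x0:x1].astype(int)
    m=((p[...,2]-p[...,0]>90)&(p[...,1]-p[...,0]>60)).astype(np.uint8)
    c=max(cv2.findContours(m,0,2)[0],key=cv2.contourArea); q=cv2.boxPoints(cv2.minAreaRect(c))+[x0,y0]
    top=c.reshape(-1,2); e=top[:,1].min()
    mm=cv2.moments(c); return s,q,(mm['m10']/mm['m00']+x0,mm['m01']/mm['m00']+y0)
for f,b,z in(('top0',(285,150,320,190),104),('top_d',(160,215,205,260),315)):
    s,q,c=yel(f,b); print(f,q.round(1).tolist(),np.round(c,1),[atz(s,*p,z).round(1)[:2].tolist() for p in q],atz(s,*c,z).round(1))
"
```

```text
top0 [[292.0, 161.0], [314.0, 161.0], [314.0, 184.0], [292.0, 184.0]] [302.8 172. ] [[662.7, 38.6], [663.9, -15.9], [606.3, -17.0], [605.1, 37.4]] [635.8  11.3 104. ]
top_d [[166.9, 253.5], [168.8, 224.0], [198.1, 225.8], [196.2, 255.3]] [183.3 239.5] [[415.7, 286.9], [477.1, 285.4], [474.5, 224.6], [413.1, 226.3]] [445.5 254.1 315. ]
```

Call:
step_arm --pt "0 0.0075 0" --pt "0 0 0" --pt "0 0 0" --pt "0 0 0" --pt "0 0 0" --pt "0 0 0" --pt "0 0 0" --pt "0 0 0" --spin '[0,0,0,0,0,0,0,0]'

```text
time: 12.42
tool_pos: [355.4, 257.6, 273.8]
tcp_rot: [-180.0, -0.0, 2.7]
ft_force: [0.4, 0.2, -2.0]
finger_gap: 33.6
grip_force: 50.7
```

Call:
step_arm --pt "0 0 0" --pt "0 0 0" --pt "0 0 0" --pt "0 0 0" --pt "0 0 0" --pt "0 0 0" --pt "0 0 0" --pt "0 0 0" --spin '[0,0,0,0,0,0,0,0]'

```text
time: 13.42
tool_pos: [355.4, 257.6, 273.8]
tcp_rot: [180.0, -0.0, 2.7]
ft_force: [0.5, 0.2, -2.6]
finger_gap: 33.5
grip_force: 50.7
```

Call:
step_arm --pt "0 0.02 0" --pt "0 0 0" --pt "0 0 0" --pt "0 0 0" --pt "0 0 0" --pt "0 0 0" --pt "0 0 0" --pt "0 0 0" --spin '[0,0,0,0,0,0,0,0]'

```text
time: 14.42
tool_pos: [355.3, 261.6, 273.8]
tcp_rot: [180.0, 0.0, 2.7]
ft_force: [-0.1, -0.7, -2.6]
finger_gap: 33.6
grip_force: 50.8
```

Call:
step_arm --pt "0 0 0" --pt "0 0 0" --pt "0 0 0" --pt "0 0 0" --pt "0 0 0" --spin '[0,0,0,0,0]'

```text
time: 15.05
tool_pos: [355.4, 261.6, 273.8]
tcp_rot: [-180.0, -0.0, 2.7]
ft_force: [-0.3, -0.3, -1.9]
finger_gap: 33.5
grip_force: 50.8
```

Run:
```python
from h import *
np.set_printoptions(precision=1,suppress=True)
T=snap('top','top_e');S=snap('scene','scene_e')
# detection: yellow contour top-face corners
for s,b in((T,(160,210,210,262)),(S,(385,140,425,185))):
    x0,y0,x1,y1=b;p=s['pixels'][y0:y1,x0:x1]
    m=((p[...,2].astype(int)-p[...,0]>90)&(p[...,1].astype(int)-p[...,0]>60)).astype(np.uint8)
    c=max(cv2.findContours(m,0,2)[0],key=cv2.contourArea)
    print((cv2.approxPolyDP(c,2.0,True).reshape(-1,2)+[x0,y0]).tolist())
xd=np.array([np.cos(np.radians(2.7)),np.sin(np.radians(2.7)),0]);yd=np.array([-xd[1],xd[0],0]);G=np.array([356.5,259,292])
# predicted handle rear/dot line for yaw 2.7 and -1
for yw in(2.7,-1):
    xd=np.array([np.cos(np.radians(yw)),np.sin(np.radians(yw)),0]);yd=np.array([-xd[1],xd[0],0])
    for s in(T,S): print(yw,proj(s,np.array([G+xd*a+yd*b+[0,0,h] for a in(60,115) for b in(-26,26) for h in(24,)])).round(1).tolist())
```

```text
[[171, 226], [164, 238], [168, 251], [171, 254], [191, 254], [194, 227]]
[[411, 146], [393, 152], [401, 157], [405, 177], [420, 171], [418, 149]]
2.7 [[191.6, 253.0], [166.4, 253.7], [191.3, 226.6], [166.1, 227.2]]
2.7 [[393.0, 149.8], [410.4, 143.3], [404.3, 164.5], [422.0, 157.7]]
-1 [[193.5, 253.8], [168.3, 252.9], [194.8, 227.4], [169.7, 226.4]]
-1 [[391.3, 149.8], [409.5, 144.2], [401.3, 165.0], [419.8, 159.0]]
```

Call:
step_arm --pt "0.121 -0.1584 0" --pt "0.121 -0.1584 0" --pt "0.121 -0.1584 0" --pt "0.121 -0.1584 0" --pt "0.121 -0.1584 0" --pt "0.121 -0.1584 0" --pt "0.121 -0.1584 0" --pt "0.121 -0.1584 0" --spin '[0,0,0,0,0,0,0,0]'

```text
time: 16.15
tool_pos: [549.7, 7.0, 273.7]
tcp_rot: [-180.0, -0.0, 2.7]
ft_force: [-0.0, 1.2, -1.7]
finger_gap: 33.6
grip_force: 50.7
```

Call:
step_arm --pt "0 0 0" --pt "0 0 -0.2" --pt "0 0 -0.2" --pt "0 0 -0.2" --pt "0 0 -0.2" --pt "0 0 0" --pt "0 0 0" --pt "0 0 0" --spin '[0,0,0,0,0,0,0,0]'

```text
time: 17.15
tool_pos: [550.7, 8.2, 116.5]
tcp_rot: [180.0, -0.2, 2.7]
ft_force: [-0.2, -0.2, -1.8]
finger_gap: 33.7
grip_force: 50.7
```

Call:
step_arm --pt "0 0 -0.1" --pt "0 0 -0.06" --pt "0 0 -0.04" --pt "0 0 -0.03" --pt "0 0 -0.02" --pt "0 0 0" --pt "0 0 0" --spin '[0,0,0,0,0,0,0]'

```text
time: 18.02
tool_pos: [549.2, 8.2, 64.0]
tcp_rot: [180.0, -0.0, 2.7]
ft_force: [0.4, 0.5, -2.1]
finger_gap: 33.3
grip_force: 51.0
```

Call:
step_arm --pt "0 0 -0.005" --pt "0 0 -0.005" --pt "0 0 0" --spin '[0,0,0]'

```text
time: 18.4
tool_pos: [549.3, 8.2, 63.9]
tcp_rot: [180.0, -0.0, 2.7]
ft_force: [-10.7, -0.4, 17.3]
finger_gap: 33.3
grip_force: 53.2
```

Call:
step_arm --pt "0 0 0.005" --pt "0 0 0" --pt "0 0 0" --pt "0 0 0" --pt "0 0 0" --spin '[0,0,0,0,0]' --gripper 1

```text
time: 19.02
tool_pos: [548.9, 8.2, 62.7]
tcp_rot: [-180.0, 0.0, 2.7]
ft_force: [0.5, 0.8, 0.2]
finger_gap: 85.3
grip_force: 0.0
```

Call:
step_arm --pt "0 0 0.1" --pt "0 0 0.2" --pt "0 0 0.25" --pt "-0.1 -0.28 0" --pt "-0.1 -0.28 0" --pt "-0.08 -0.29 0" --pt "-0.08 -0.29 0" --spin '[0,0,0,0,0,0,0]'

```text
time: 19.9
tool_pos: [476.3, -221.5, 173.0]
tcp_rot: [180.0, -0.0, 2.7]
ft_force: [0.9, -0.3, -0.8]
finger_gap: 85.3
grip_force: 0.0
```

```bash
python3 -c "
from look import *
label('f')
A=cv2.imread('pics/top_f.png')[150:270,155:475];B=cv2.imread('pics/scene_f.png')[180:330,175:495]
cv2.imwrite('pics/c4.png',cv2.resize(np.vstack([A,B]),None,fx=2.2,fy=2.2,interpolation=cv2.INTER_CUBIC))"
```

```text
scene bright deg(+=+y): [(-100, 68), (-96, 64), (-23, 161), (-19, 237), (-15, 196), (-11, 165), (-7, 147), (-3, 184), (1, 192), (5, 183), (9, 173), (13, 188), (17, 235), (21, 104)]
top bright deg(+=+y): [(-26, 62), (-22, 229), (-18, 235), (-14, 224), (-10, 212), (-6, 200), (-2, 217), (2, 202), (6, 190), (10, 209), (14, 237), (18, 217), (22, 68)]
[ 475.1 -225.   173. ] [0.3 1.1 0.7]
```

View pics/c4.png

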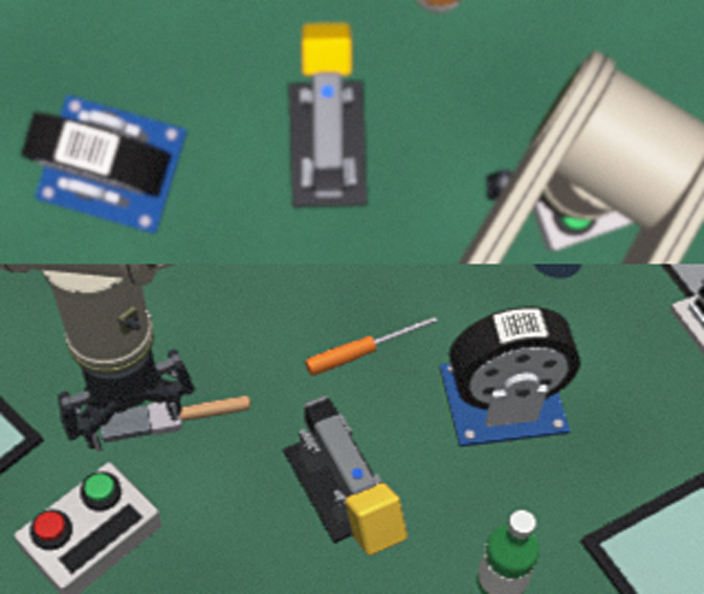

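The scanner is back in its cradle with the head towards +x, and the label is still up. The button is next.

Call:
step_arm --pt "-0.085 -0.15 0" --pt "0 -0.15 0" --pt "0 0 -0.2" --pt "0 0 -0.2" --pt "0 0 0" --pt "0 0 0" --spin '[0,0,0,0,0,0]' --gripper -1

```text
time: 20.75
tool_pos: [460.7, -279.9, 94.2]
tcp_rot: [180.0, -0.1, 2.7]
ft_force: [0.4, -1.4, -0.2]
finger_gap: -0.1
grip_force: 0.0
```

```bash
python3 -c "
from h import *
def blue(f,u,v):
    s=load(f);p=s['pixels'].astype(int)[int(v)-8:int(v)+9,int(u)-8:int(u)+9]
    w=np.clip(p[...,0]-p[...,2]-60,0,None); y,x=np.mgrid[:17,:17]
    return s,(w*x).sum()/w.sum()+int(u)-8,(w*y).sum()/w.sum()+int(v)-8
print(tri([blue('top_f',303,191),blue('scene_f',337.5,275)]))
print(r.sense()['tool_pos'])"
```

```text
(array([588.10759518,   9.25348165, 104.35422377]), [0.3, 0.3])
[ 460.73626262 -279.88241635   94.20962922]
```

Call:
step_arm --pt "-0.007 -0.005 -0.1" --pt "0 0 -0.05" --pt "0 0 -0.025" --pt "0 0 -0.01" --pt "0 0 0" --spin '[0,0,0,0,0]'

```text
time: 21.38
tool_pos: [459.9, -281.6, 60.6]
tcp_rot: [179.9, -0.1, 2.7]
ft_force: [-12.2, 8.2, 31.2]
finger_gap: -0.2
grip_force: 15.6
```

Call:
step_arm --pt "0 0 0.015" --pt "0 0 0" --pt "0 0 0" --spin '[0,0,0]'

```text
time: 21.75
tool_pos: [459.8, -281.5, 61.0]
tcp_rot: [179.9, -0.1, 2.7]
ft_force: [-2.1, 1.5, 9.8]
finger_gap: -0.0
grip_force: 5.0
```

Call:
step_arm --pt "0 0 0.01" --pt "0 0 0" --pt "0 0 0" --spin '[0,0,0]'

```text
time: 22.12
tool_pos: [459.6, -281.4, 61.7]
tcp_rot: [179.9, -0.1, 2.7]
ft_force: [3.4, -1.6, 4.6]
finger_gap: 0.1
grip_force: 2.2
```

Call:
step_arm --pt "0 0 0.01" --pt "0 0 0" --pt "0 0 0" --spin '[0,0,0]'

```text
time: 22.5
tool_pos: [458.6, -280.9, 62.7]
tcp_rot: [180.0, -0.0, 2.7]
ft_force: [3.2, -1.4, 3.6]
finger_gap: -0.2
grip_force: 1.9
```

The force curve fits a spring-loaded button: it bottomed at z≈61, with about 1 N/mm above that. So it was fully pressed, and I can release it and retreat.

Call:
step_arm --pt "0 0 0.1" --pt "0 0 0.3" --pt "0 0 0.3" --pt "-0.05 -0.3 0" --pt "-0.05 -0.3 0" --pt "-0.05 -0.3 0" --pt "-0.05 -0.3 0" --pt "0 0 0" --spin '[0,0,0,0,0,0,0,0]'

```text
time: 23.5
tool_pos: [415.3, -523.3, 199.1]
tcp_rot: [-179.8, 0.2, 2.5]
ft_force: [-0.2, 1.1, -0.0]
finger_gap: 0.3
grip_force: 0.0
```

```bash
python3 -c "
from look import *
label('g')
T=load('top_g');S=load('scene_g')
a=load('top0')['pixels'].astype(int);b=T['pixels'].astype(int);d=np.abs(a-b).max(2)>70
print('changed px by column block in mat (top):',[int(d[80:330,c:c+40].sum()) for c in range(80,540,40)])
A=T['pixels'][80:330,80:480];B=S['pixels'][180:430,100:500]
cv2.imwrite('pics/c5.png',np.hstack([A,B]))"
```

```text
scene bright deg(+=+y): [(-100, 67), (-96, 64), (-23, 162), (-19, 238), (-15, 197), (-11, 166), (-7, 147), (-3, 185), (1, 194), (5, 184), (9, 174), (13, 190), (17, 236), (21, 106)]
top bright deg(+=+y): [(-26, 63), (-22, 231), (-18, 236), (-14, 227), (-10, 214), (-6, 203), (-2, 220), (2, 204), (6, 193), (10, 212), (14, 238), (18, 218), (22, 70)]
[ 417.4 -520.2  200.5] [ 0.5  0.3 -0.1]
changed px by column block in mat (top): [0, 0, 372, 146, 0, 0, 0, 0, 0, 314, 1228, 1657]
```

View pics/c5.png

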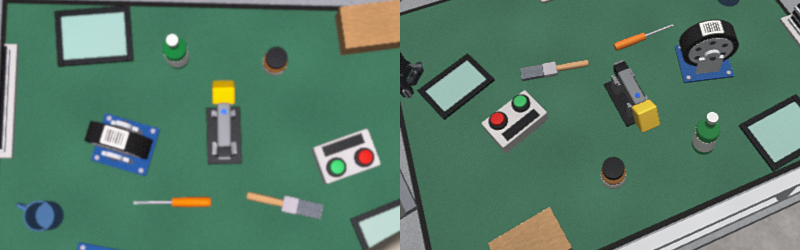

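The picture shows the label up, the scanner home, both buttons out, the other items unmoved, and the arm clear. I'm handing in now.

```bash
python3 -c "
from h import *
print(r.hand_in())"
```

```text
the job is handed in; nothing more can be done
None
```

I turned the label to the top, scanned it, put the scanner back in its cradle, pressed the green button and handed the job in at about 24 s. The hand-in gave no verdict, and I could check the scanner's aim at the label only from camera measurements.

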